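# Load the colour-glass preheat tray

### The job

Load the preheat tray with the four sticks of colour glass: lay each one gently, without dropping it, lengthwise in the cradle whose end tabs are of its own colour, so that it lies down on both rests between the tabs. Leave the red pencil and the short blue offcut where they lie.

Things in the scene. Friction and masses are not known exactly. Their poses are not given: they have to be found in the camera images.
- yellow_rod_mid (a point): Centre (half-way along and half-way up) of the yellow colour-glass rod, a plain straight round stick 170 mm long and 10 mm in diameter, about 70 g, lying flat on the bench at the start. The longest and thinnest. Its y axis runs along the rod, z is up; both ends are alike, and it does not roll.
- blue_rod_mid (a point): Centre (half-way along and half-way up) of the blue colour-glass rod, a plain straight round stick 150 mm long and 12 mm in diameter, about 70 g, lying flat on the bench at the start. Its y axis runs along the rod, z is up; both ends are alike, and it does not roll.
- red_rod_mid (a point): Centre (half-way along and half-way up) of the red colour-glass rod, a plain straight round stick 130 mm long and 13 mm in diameter, about 70 g, lying flat on the bench at the start. Its y axis runs along the rod, z is up; both ends are alike, and it does not roll.
- green_rod_mid (a point): Centre (half-way along and half-way up) of the green colour-glass rod, a plain straight round stick 110 mm long and 12 mm in diameter, about 70 g, lying flat on the bench at the start. The shortest. Its y axis runs along the rod, z is up; both ends are alike, and it does not roll.
- yellow_cradle: Steel cradle of the yellow rod: yellow end tabs (lips folded outward) 34 mm high, 186 mm apart inside. Origin: centre of its underside, z up. A rod lies along its x on two flat rests 14 mm long at x = +-65 mm, tops 22 mm up, so a rod at home has its centre 27 mm up. All cradles: rests 18 mm wide with wings flaring at 45 degrees to 31 mm up, 34 mm apart at the top.
- blue_cradle: Steel cradle of the blue rod: blue end tabs (lips folded outward) 34 mm high, 166 mm apart inside. Origin: centre of its underside, z up. A rod lies along its x on two flat rests 14 mm long at x = +-55 mm, tops 22 mm up, so a rod at home has its centre 28 mm up. All cradles: between the rests only a spine 12 mm wide and 5 mm high, so fingers pass on both sides.
- red_cradle: Steel cradle of the red rod: red end tabs (lips folded outward) 34 mm high, 146 mm apart inside. Origin: centre of its underside, z up. A rod lies along its x on two flat rests 14 mm long at x = +-45 mm, tops 22 mm up, so a rod at home has its centre 28.5 mm up. All cradles are fixed side by side, parallel, 62 mm apart, in changing order.
- green_cradle: Steel cradle of the green rod: green end tabs (lips folded outward) 34 mm high, 126 mm apart inside. Origin: centre of its underside, z up. A rod lies along its x on two flat rests 14 mm long at x = +-35 mm, tops 22 mm up, so a rod at home has its centre 28 mm up. All cradles stand on the 3 mm floor of one shallow steel tray, 222 x 262 mm, rim 14 mm high, in changing places.
- red_pencil_mid (a point): Centre of a red carpenter's pencil, 153 mm long, 8 mm wide, 7 mm high, with a bare wooden point; it lies flat on the bench among the rods, y axis along it. It is not glass and stays where it lies.
- blue_stub_mid (a point): Centre of a broken-off blue offcut of rod, 55 mm long and 12 mm in diameter, lying flat on the bench, y axis along it. Too short to use; it stays where it lies.

How it is judged:
At the end, for the whole second after the job is handed in: each of the four rods lies at rest in the cradle of its own colour: its centre within 10 mm of the cradle's middle lengthwise, within 6 mm sideways and within 4 mm of the height at which it lies on both rests, its length within 0.08 rad of the cradle's (x of yellow_rod_mid in the frame of yellow_cradle between -0.01 and 0.01 m and y of yellow_rod_mid in the frame of yellow_cradle between -0.006 and 0.006 m and z of yellow_rod_mid in the frame of yellow_cradle between 0.023 and 0.031 m and angle between the y axis of yellow_rod_mid and the x axis of yellow_cradle, either way round below 0.08 rad and linear speed of each of yellow_rod, blue_rod, red_rod, green_rod below 0.02 m/s and angular speed of each of yellow_rod, blue_rod, red_rod, green_rod below 0.2 rad/s and x of blue_rod_mid in the frame of blue_cradle between -0.01 and 0.01 m and y of blue_rod_mid in the frame of blue_cradle between -0.006 and 0.006 m and z of blue_rod_mid in the frame of blue_cradle between 0.024 and 0.032 m and angle between the y axis of blue_rod_mid and the x axis of blue_cradle, either way round below 0.08 rad and x of red_rod_mid in the frame of red_cradle between -0.01 and 0.01 m and y of red_rod_mid in the frame of red_cradle between -0.006 and 0.006 m and z of red_rod_mid in the frame of red_cradle between 0.0245 and 0.0325 m and angle between the y axis of red_rod_mid and the x axis of red_cradle, either way round below 0.08 rad and x of green_rod_mid in the frame of green_cradle between -0.01 and 0.01 m and y of green_rod_mid in the frame of green_cradle between -0.006 and 0.006 m and z of green_rod_mid in the frame of green_cradle between 0.024 and 0.032 m and angle between the y axis of green_rod_mid and the x axis of green_cradle, either way round below 0.08 rad); the robot touches nothing.
It fails at once if the red pencil or the blue offcut is moved by more than 20 mm (distance of any of red_pencil_mid, blue_stub_mid from where it was at the start of the episode above 0.02 m).
It fails at once if a rod is dropped or thrown into its cradle (faster than 0.7 m/s less than 80 mm above the cradle's underside and within 50 mm of its middle) ((horizontal distance between yellow_rod_mid and yellow_cradle below 0.05 m and z of yellow_rod_mid in the frame of yellow_cradle below 0.08 m and linear speed of yellow_rod above 0.7 m/s) or (horizontal distance between blue_rod_mid and blue_cradle below 0.05 m and z of blue_rod_mid in the frame of blue_cradle below 0.08 m and linear speed of blue_rod above 0.7 m/s) or (horizontal distance between red_rod_mid and red_cradle below 0.05 m and z of red_rod_mid in the frame of red_cradle below 0.08 m and linear speed of red_rod above 0.7 m/s) or (horizontal distance between green_rod_mid and green_cradle below 0.05 m and z of green_rod_mid in the frame of green_cradle below 0.08 m and linear speed of green_rod above 0.7 m/s)).
It also fails if it takes over 99 s, if anything falls off the work surface, if the arm or the gripper's body presses on something with over 40 N, if the wrist force passes 120 N, or if a joint passes its speed limit or range.

### The arm

A 7-joint arm with a two-finger parallel gripper is mounted at the origin on a cart in front of the work surface, level with it; the furniture and walls round the work are solid. World frame = base frame: x ahead of the robot, y to its left, z up, the work surface at z = 0. Lengths are in m, angles in rad, forces in N, time in s.
With the tool pointing down it reaches from about 0.4 to 0.85 m from the base axis. Payload 10.4 kg.
Tool frame: the origin (TCP) lies at the very end of the fingers, on their centre line; the grasp point (between the pads) lies 19 mm behind it (robot.tcp_to_grasp is the distance from the TCP to the grasp point, in m); y points along the fingers, z is the direction in which the jaws open and shut, and the axes are right-handed (so a half turn about y gives the same grasp; the last joint's range is limited). The gripper opens to 87 mm and grips with 3 to 60 N. Pads are 19 mm wide; open, the fingers measure 117 mm over their backs; the gripper's body (75 mm by 190 mm) begins 51 mm behind the grasp point.
Start: joints at [1.156, 0.332, -0.065, 1.46, 0.022, 1.35, -0.088], TCP at [0.239, -0.578, 0.223] pointing down, gripper open.
Joint ranges: [-2.6, 2.6], [-0.5, 2.12], [-1.47, 1.34], [0.16, 2.42], [-1.27, 4.41], [0.06, 2.06], [-2.6, 2.6]. Speed limits (rad/s): [2.22, 2.22, 2.79, 2.79, 3.14, 3.14, 3.14].

### API

Orientations are given as [roll, pitch, yaw] about the fixed x, y, z axes, in that order (R = Rz(yaw) Ry(pitch) Rx(roll)).
In Python, from bench import robot, cams gives the robot as it stands.
- The arm moves only by the tool apply_moves, never from a script. Its argument "targets" is a list of rows, each a list of 7 numbers: the turn, a rotation vector about the tool's x, y, z in rad, then the shift along the tool's x, y, z in m, then the opening, from -1 (shut) to 1 (fully open). In form: [[ax, ay, az, dx, dy, dz, fingers], ...]. A call has exactly 10 rows; each row shifts and turns the pose as measured when the row begins, along the tool's axes as they then stand; what a row does not reach is not made up. A row lasts 1/8 s, in which the tool goes at most 62.5 mm and 10.7 degrees, less where a joint would pass 70% of its speed; a pose out of reach is approached as far as the arm can. A call is refused whole if a number of a shift passes 0.0625 or a number of a turn 0.188, either way. A call with a gripper value outside its range is refused whole. The fingers move at their own pace and stop on an object; "grip_force" is the grip in N (left out, the last holds). Time passes only in rows, so rows that do not move let the fingers close, or fill a call up. It gives the time, the measured TCP pose, the force and the opening at its end, in the units of the state.
- robot.sense(): the state, without advancing time (a new reading comes with each control period).
- cams.camera(name): name is "side" or "top"; returns the picture (480x640x3 uint8, red, green, blue); there is no depth.
- cams.camera_info(name): a dict with "intrinsics" (3x3 intrinsics, pixels), "world_to_cam" (4x4, takes a point from world to camera coordinates). Camera axes: x right, y down, z forward; pixel columns grow to the right and rows downward; lengths in m; the calibration is good to about 2 mm. A picture is of the moment at which its call begins. camera_info takes no time and is no camera call.
- robot.sign_off(): hands the job in, once; it reports no verdict.
The state is a dict: "time_s": time; "joints": joint angles; "joint_vel": joint speeds; "effort": joint torques, N m; "position": TCP position; "eef_rot": TCP orientation; "ft_force": force on the tool from outside, world axes, zero at the start; "moment": the same for the moment, N m; "finger_gap": finger opening in m.
Only numpy, scipy, OpenCV 4.12 (cv2) and the standard library are available. Lean on these libraries where they do the work, as an engineer would, in place of code of your own. Each camera call takes 0.05 s, during which the arm holds its last target. There are 200 camera calls.

## Working session

There is one attempt and no reset: what is moved stays moved. The work goes in short steps, Python scripts to look and compute and a tool call to move; the robot and the scene stay as the last step left them, time stands still between calls to the robot, and variables do not carry over. Pictures are saved under pics/ and viewed, about 12 in all and at most 16, crops included, and the job is handed in when it is done.

Besides the shell and the picture viewer there is one more tool, called after "Call:" as name([rows], argument=value, ...), one row to a line, values as JSON. apply_moves: Moves the arm, as the interface text tells. Its arguments: {"type":"object","properties":{"targets":{"type":"array"},"grip_force":{"type":"number"}},"required":["targets"]}

```bash
mkdir -p pics; ls
python3 - <<'E'
from bench import robot,cams
import cv2
for n in("top","side"):
    cv2.imwrite(f"pics/{n}0.png",cams.camera(n)[:,:,::-1]); i=cams.camera_info(n); print(n,i)
print(robot.sense(), robot.tcp_to_grasp)
E
```

```text
pics
top {'intrinsics': array([[467.73229109,   0.        , 329.0811202 ],
       [  0.        , 467.73229109, 229.90422042],
       [  0.        ,   0.        ,   1.        ]]), 'world_to_cam': array([[ 0.00624944, -0.99996356,  0.00581581,  0.0097341 ],
       [-0.9894358 , -0.00702582, -0.14480139,  0.51167368],
       [ 0.14483697, -0.00484944, -0.98944365,  0.88883603],
       [ 0.        ,  0.        ,  0.        ,  1.        ]])}
side {'intrinsics': array([[561.77612387,   0.        , 325.01369985],
       [  0.        , 561.77612387, 232.50496695],
       [  0.        ,   0.        ,   1.        ]]), 'world_to_cam': array([[-0.97078895, -0.23877625, -0.02355228,  0.4959358 ],
       [-0.08172762,  0.42136806, -0.90319962,  0.06770111],
       [ 0.22558679, -0.87489134, -0.42857408,  1.05568901],
       [ 0.        ,  0.        ,  0.        ,  1.        ]])}
{'time_s': 0.1, 'joints': array([ 1.15639208,  0.33279045, -0.06470413,  1.46086983,  0.02157704,
        1.34988095, -0.0885172 ]), 'joint_vel': array([ 5.99162904e-04, -1.85269117e-03, -9.71122272e-04, -3.90091005e-03,
       -9.23312360e-05,  6.37851258e-04, -9.14760872e-04]), 'effort': array([ 1.04536128e-03, -6.24545789e+01,  2.42412428e-02, -3.90723324e+01,
       -6.15139632e-02,  3.65266053e-02,  4.84372913e-05]), 'position': array([ 0.23853435, -0.57731534,  0.22183891]), 'eef_rot': array([-1.57205022e+00, -3.31422366e-05, -2.74978726e+00]), 'ft_force': array([-0.7230926 ,  0.25666924,  0.57718925]), 'moment': array([-0.03398409, -0.00641749, -0.01499111]), 'finger_gap': 0.08697089081789279} 0.0187
```

View pics/top0.png

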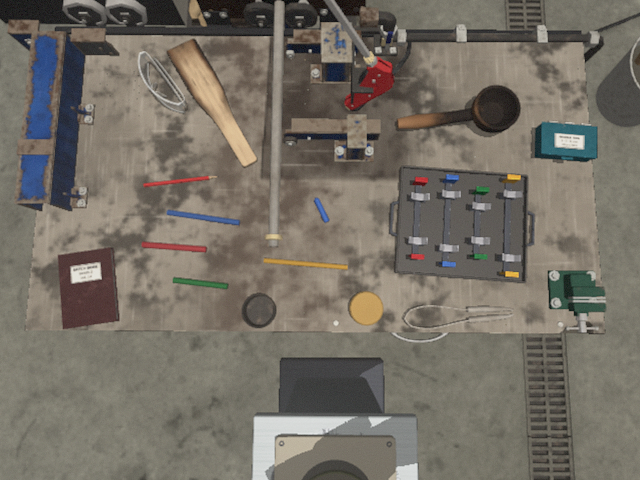

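View pics/side0.png

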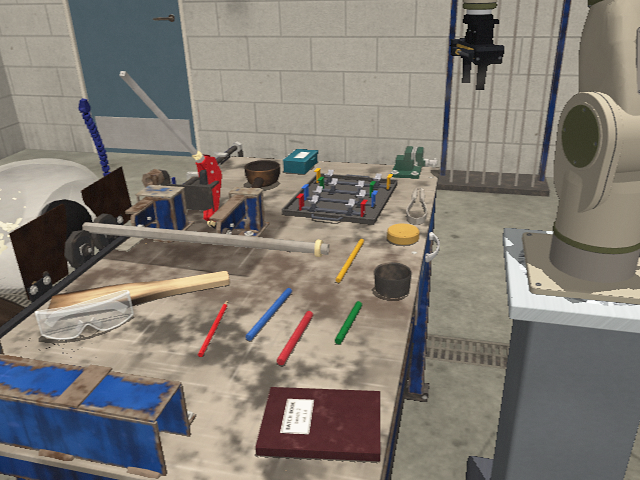

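```bash
cat > h.py <<'E'
import numpy as np, cv2
from bench import robot, cams
from scipy.spatial.transform import Rotation as R
def ray(n,px):
    i=cams.camera_info(n);K,T=i["intrinsics"],i["world_to_cam"]
    c=-T[:3,:3].T@T[:3,3]; d=T[:3,:3].T@np.linalg.inv(K)@[px[0],px[1],1]; return c,d
def onz(n,px,z):
    c,d=ray(n,px); return c+d*(z-c[2])/d[2]
def tri(pa,pb):
    (c1,d1),(c2,d2)=ray("top",pa),ray("side",pb)
    s=np.linalg.lstsq(np.c_[d1,-d2],c2-c1,rcond=None)[0]; a,b=c1+s[0]*d1,c2+s[1]*d2
    return (a+b)/2,np.linalg.norm(a-b)
HUE={"red":((0,8),(172,180)),"yellow":((16,30),),"green":((45,75),),"blue":((100,125),)}
def mask(img,col,smin=120,vmin=50):
    h=cv2.cvtColor(img,cv2.COLOR_RGB2HSV); m=0
    for a,b in HUE[col]: m=m|cv2.inRange(h,(a,smin,vmin),(b,255,255))
    return m
def blobs(img,col,roi,amin=25,**k):
    x0,y0,x1,y1=roi; m=np.zeros(img.shape[:2],np.uint8); m[y0:y1,x0:x1]=mask(img,col,**k)[y0:y1,x0:x1]
    cs=cv2.findContours(m,cv2.RETR_EXTERNAL,cv2.CHAIN_APPROX_NONE)[0]
    return sorted([c for c in cs if cv2.contourArea(c)>=amin],key=cv2.contourArea,reverse=True)
def ends(c):
    p=c[:,0].astype(float); m=p.mean(0); v=np.linalg.svd(p-m,full_matrices=False)[2][0]; t=(p-m)@v
    b=cv2.minAreaRect(c)[0]; b=np.array(b); o=(b-m)@v
    return b+v*(t.min()-o-.5), b+v*(t.max()-o+.5)
def rod(img,col,roi,z,n="top"):
    e=ends(blobs(img,col,roi)[0]); a,b=onz(n,e[0],z),onz(n,e[1],z)
    d=b-a; return (a+b)/2, np.arctan2(d[1],d[0])%np.pi, np.linalg.norm(d)
def pose():
    s=robot.sense(); return s["position"],s["eef_rot"],s
def plan(tgt,yaw):
    """delta from current pose to tgt/yaw (tool down): turn vec and shift in CURRENT tool axes"""
    p,e,s=pose(); R0=R.from_euler("xyz",e); R1=R.from_euler("xyz",[-np.pi/2,0,yaw])
    r=(R0.inv()*R1).as_rotvec(); t=R0.inv().apply(np.array(tgt)-p)
    print("turn",r.round(4),"shift",t.round(4)); return r,t
E
python3 - <<'E'
from h import *
im=cams.camera("top")
for c,roi,z in(("blue",(150,195,260,235),.006),("red",(130,235,225,258),.0065),("green",(160,270,240,295),.006),("yellow",(250,250,360,275),.005),("red",(130,170,225,192),.0035),("blue",(305,190,335,228),.006)):
    m,a,l=rod(im,c,roi,z); print(c,m.round(4),round(a,3),round(l,4))
for c in HUE:
    for b in blobs(im,c,(395,165,530,285),12):
        u=cv2.minAreaRect(b); print(c,np.round(u[0],1),np.round(u[1],1),cv2.contourArea(b),onz("top",u[0],.036).round(4))
print(tri((272,237),(322,248)),"pipe far",tri((278,3),(87,228)))
for n,p in(("bowl",(259,300)),):print(n,onz("top",p,.0))
cv2.imwrite("pics/tray.png",cv2.resize(im[155:345,240:540],None,fx=2.6,fy=2.6,interpolation=cv2.INTER_CUBIC)[:,:,::-1])
E
```

```text
blue [0.5408 0.2728 0.006 ] 1.432 0.1504
red [0.4796 0.3289 0.0065] 1.498 0.1313Traceback (most recent call last):
  File "<stdin>", line 4, in <module>
  File "h.py", line 27, in rod
    e=ends(blobs(img,col,roi)[0]); a,b=onz(n,e[0],z),onz(n,e[1],z)
           ~~~~~~~~~~~~~~~~~~^^^
IndexError: list index out of range
```

```bash
sed -i 's/"green":((45,75),)/"green":((40,90),)/; s/smin=120,vmin=50/smin=110,vmin=40/' h.py
cat > m.py <<'E'
from h import *
im=cams.camera("top")
print(cv2.cvtColor(im[283:284,200:201],cv2.COLOR_RGB2HSV))
for c,roi,z in(("blue",(150,195,260,235),.006),("red",(130,235,225,258),.0065),("green",(160,270,240,295),.006),("yellow",(250,250,360,275),.005),("red",(130,170,225,192),.0035),("blue",(305,190,335,228),.006)):
    try: m,a,l=rod(im,c,roi,z); print(c,m.round(4),round(a,3),round(l,4))
    except IndexError: print(c,"none")
for c in HUE:
    for b in blobs(im,c,(395,165,530,285),12):
        u=cv2.minAreaRect(b); print(c,np.round(u[0],1),np.round(u[1],1),cv2.contourArea(b),onz("top",u[0],.036).round(4))
print(tri((272,237),(322,248)),"pipe far",tri((278,3),(87,228)))
print("bowl",onz("top",(259,300),.0))
cv2.imwrite("pics/tray.png",cv2.resize(im[155:345,240:540],None,fx=2.6,fy=2.6,interpolation=cv2.INTER_CUBIC)[:,:,::-1])
E
python3 m.py
```

```text
[[[ 65 123 116]]]
blue [0.541  0.2728 0.006 ] 1.433 0.1504
red [0.4794 0.3289 0.0065] 1.498 0.1313
green [0.4069 0.2729 0.006 ] 1.459 0.1101
yellow [0.4472 0.0605 0.005 ] 1.494 0.1715
red [0.6171 0.3329 0.0035] 1.698 0.1376
blue [0.5588 0.0306 0.006 ] 0.461 0.0554
red [419.5 181. ] [ 8. 15.] 88.5 [ 0.6127 -0.1685  0.036 ]
red [416.5 256.5] [ 5. 15.] 58.0 [ 0.4601 -0.1593  0.036 ]
yellow [511. 178.] [ 8. 18.] 101.5 [ 0.6203 -0.3537  0.036 ]
yellow [508.6 273.5] [19.2  5.7] 69.0 [ 0.4279 -0.3393  0.036 ]
green [480.  190.5] [ 7. 16.] 73.5 [ 0.594  -0.2899  0.036 ]
green [480. 256.] [ 4. 12.] 44.0 [ 0.4619 -0.2845  0.036 ]
blue [450.5 178. ] [15.  8.] 83.0 [ 0.6194 -0.2313  0.036 ]
blue [447.  263.5] [ 5. 16.] 55.5 [ 0.4467 -0.219   0.036 ]
(array([0.48963269, 0.12253219, 0.05690287]), np.float64(0.008968937298974317)) pipe far (array([0.98383357, 0.12168848, 0.05442796]), np.float64(0.006470132629781417))
bowl [0.37334512 0.15323937 0.        ]
```

View pics/tray.png

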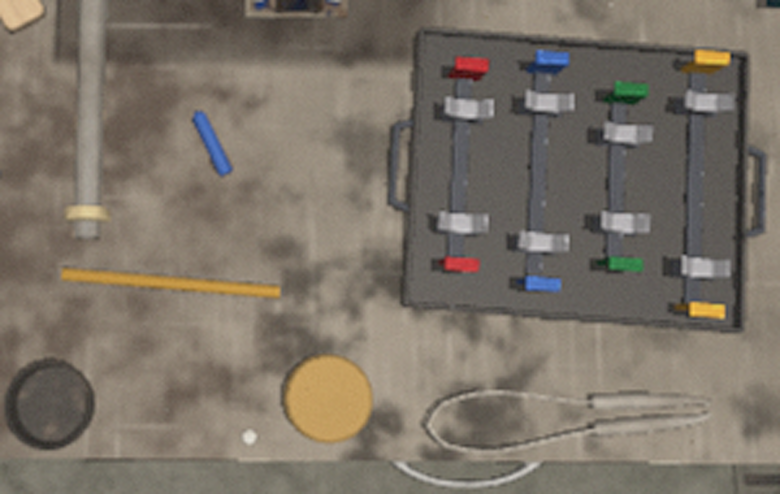

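```bash
cat > t.py <<'E'
from h import *
im=cams.camera("top"); hsv=cv2.cvtColor(im,cv2.COLOR_RGB2HSV)
roi=(400,170,526,280)
m=np.zeros(im.shape[:2],np.uint8); m[170:280,400:524]=cv2.inRange(hsv,(0,0,125),(180,60,255))[170:280,400:524]
cs=[c for c in cv2.findContours(m,0,1)[0] if cv2.contourArea(c)>40]
rest=[]
for c in cs:
    x,y,w,h=cv2.boundingRect(c); p=onz("top",(x+w/2-.5,y+h/2-.5),.031); rest.append(p); print("rest",x,y,w,h,p.round(4))
L={"yellow":.186,"blue":.166,"red":.146,"green":.126}
for c in L:
    for b in sorted(blobs(im,c,roi,12),key=lambda b:b[:,0,1].min())[:2]:
        x,y,w,h=cv2.boundingRect(b); far=y<215
        l,r=[onz("top",(q,y-.5+(0 if far else 0)),.037) for q in(x-.5,x+w-.5)]
        # far: top row = lip outer edge ; near: top row = lip inner edge
        bot=onz("top",(x+w/2-.5,y+h-.5),.037)
        print(c,(x,y,w,h),"far" if far else "near","toprow",((l+r)/2).round(4),"botrow",bot.round(4),"width",(l-r)[1].round(4))
E
python3 t.py
```

```text
rest 502 253 19 9 [ 0.4608 -0.3476  0.031 ]
rest 440 244 19 8 [ 0.4789 -0.2252  0.031 ]
rest 471 236 19 9 [ 0.4943 -0.2875  0.031 ]
rest 409 236 19 9 [ 0.4935 -0.1639  0.031 ]
rest 472 202 19 8 [ 0.5643 -0.2923  0.031 ]
rest 411 192 19 9 [ 0.5829 -0.1698  0.031 ]
rest 504 190 18 8 [ 0.5895 -0.3571  0.031 ]
rest 442 189 19 9 [ 0.5896 -0.2327  0.031 ]
rest 480 170 44 4 [ 0.6351 -0.337   0.031 ]
yellow (502, 174, 19, 9) far toprow [ 0.6294 -0.3537  0.037 ] botrow [ 0.6108 -0.3528  0.037 ] width 0.0385
yellow (499, 271, 20, 7) near toprow [ 0.4337 -0.339   0.037 ] botrow [ 0.4201 -0.3383  0.037 ] width 0.0393
blue (443, 174, 16, 9) far toprow [ 0.6285 -0.2313  0.037 ] botrow [ 0.6098 -0.2307  0.037 ] width 0.0324
blue (439, 261, 17, 6) near toprow [ 0.4525 -0.2189  0.037 ] botrow [ 0.4408 -0.2185  0.037 ] width 0.0334
red (412, 177, 16, 9) far toprow [ 0.6217 -0.1685  0.037 ] botrow [ 0.6031 -0.1681  0.037 ] width 0.0323
red (409, 254, 16, 6) near toprow [ 0.4659 -0.1592  0.037 ] botrow [ 0.4541 -0.1589  0.037 ] width 0.0315
green (472, 186, 17, 9) far toprow [ 0.6041 -0.29    0.037 ] botrow [ 0.5856 -0.2892  0.037 ] width 0.0343
green (470, 254, 17, 5) near toprow [ 0.4667 -0.2804  0.037 ] botrow [ 0.4569 -0.28    0.037 ] width 0.0335
```

```bash
cat >> h.py <<'E'
def rows(tgt,yaw,n,hold=0,g=0.0,start=None):
    """n equal world steps to tgt/yaw with tool down, then hold; row shifts in the tool axes at row start"""
    p,e,s=pose(); p0=np.array(start[0] if start else p); R0=R.from_euler("xyz",start[1] if start else e)
    rt=R.from_euler("xyz",[-np.pi/2,0,yaw]); rv=(R0.inv()*rt).as_rotvec()
    step=R.from_rotvec(rv/n); d=(np.array(tgt)-p0)/n; out=[]; Rk=R0
    for k in range(n):
        out.append([*(rv/n).round(3),*Rk.inv().apply(d).round(4),g]); Rk=Rk*step
    out+=[[0]*6+[g]]*hold
    print("t",s["time_s"].__round__(2),"pos",p.round(4),"rot",np.round(e,3),"gap",round(s["finger_gap"],4),"F",s["ft_force"].round(1))
    for r in out: print("["+",".join(f"{x+0:g}" for x in r)+"],")
YAWC=-np.pi-.07
ROD={"blue":(.541,.2728,1.433-np.pi),"red":(.4795,.3289,1.498-np.pi),"green":(.4069,.2729,1.459-np.pi),"yellow":(.4472,.0605,1.494-np.pi)}
CR={"yellow":(.526,-.3512),"blue":(.535,-.2285),"green":(.5295,-.2892),"red":(.5385,-.1666)}
E
python3 - <<'E'
from h import *
rows((.46,-.25,.2),-2.2,8,0)
rows(ROD["yellow"][:2]+(.15,),ROD["yellow"][2],7,0,start=((.46,-.25,.2),(-np.pi/2,0,-2.2)))
E
```

```text
t 0.25 pos [ 0.2386 -0.5775  0.2222] rot [-1.571 -0.    -2.75 ] gap 0.0871 F [ 0.1  0.5 -0. ]
[0,-0.069,0,-0.0412,0.0028,-0.0273,0],
[0,-0.069,0,-0.043,0.0028,-0.0244,0],
[0,-0.069,0,-0.0446,0.0028,-0.0214,0],
[0,-0.069,0,-0.0459,0.0028,-0.0183,0],
[0,-0.069,0,-0.0471,0.0028,-0.0151,0],
[0,-0.069,0,-0.048,0.0028,-0.0118,0],
[0,-0.069,0,-0.0487,0.0028,-0.0085,0],
[0,-0.069,0,-0.0491,0.0028,-0.0051,0],
t 0.25 pos [ 0.2386 -0.5775  0.2222] rot [-1.571 -0.    -2.75 ] gap 0.0871 F [ 0.1  0.5 -0. ]
[0,-0.079,0,-0.0348,0.0071,-0.0276,0],
[0,-0.079,0,-0.0369,0.0071,-0.0248,0],
[0,-0.079,0,-0.0387,0.0071,-0.0218,0],
[0,-0.079,0,-0.0403,0.0071,-0.0187,0],
[0,-0.079,0,-0.0416,0.0071,-0.0154,0],
[0,-0.079,0,-0.0427,0.0071,-0.0121,0],
[0,-0.079,0,-0.0435,0.0071,-0.0087,0],
```

Call:
apply_moves([
  [0,-0.069,0,-0.041,0.003,-0.027,0],
  [0,-0.069,0,-0.043,0.003,-0.024,0],
  [0,-0.069,0,-0.045,0.003,-0.021,0],
  [0,-0.069,0,-0.046,0.003,-0.018,0],
  [0,-0.069,0,-0.047,0.003,-0.015,0],
  [0,-0.069,0,-0.048,0.003,-0.012,0],
  [0,-0.069,0,-0.049,0.003,-0.009,0],
  [0,-0.069,0,-0.049,0.003,-0.005,0],
  [0,-0.079,0,-0.035,0.007,-0.028,0],
  [0,-0.079,0,-0.037,0.007,-0.025,0],
], grip_force=35)

```text
time_s: 1.5
position: [0.4581, -0.1494, 0.1823]
eef_rot: [-1.57, -0.001, -2.023]
ft_force: [1.1, -0.4, 0.2]
finger_gap: 0.0434
```

```bash
python3 -c "
from h import *
y=ROD['yellow'];rows((y[0],y[1],.09),y[2],8,2)"
```

```text
t 1.5 pos [ 0.4581 -0.1494  0.1823] rot [-1.570e+00 -1.000e-03 -2.023e+00] gap 0.0434 F [ 1.1 -0.4  0.2]
[0,-0.047,0,-0.023,0.0115,-0.0127,0],
[0,-0.047,0,-0.0236,0.0115,-0.0116,0],
[0,-0.047,0,-0.0241,0.0115,-0.0105,0],
[0,-0.047,0,-0.0246,0.0115,-0.0093,0],
[0,-0.047,0,-0.025,0.0115,-0.0082,0],
[0,-0.047,0,-0.0253,0.0115,-0.007,0],
[0,-0.047,0,-0.0256,0.0115,-0.0058,0],
[0,-0.047,0,-0.0259,0.0115,-0.0046,0],
[0,0,0,0,0,0,0],
[0,0,0,0,0,0,0],
```

Call:
apply_moves([
  [0,-0.047,0,-0.023,0.0115,-0.013,0],
  [0,-0.047,0,-0.024,0.0115,-0.012,0],
  [0,-0.047,0,-0.024,0.0115,-0.0105,0],
  [0,-0.047,0,-0.025,0.0115,-0.009,0],
  [0,-0.047,0,-0.025,0.0115,-0.008,0],
  [0,-0.047,0,-0.025,0.0115,-0.007,0],
  [0,-0.047,0,-0.026,0.0115,-0.006,0],
  [0,-0.047,0,-0.026,0.0115,-0.005,0],
  [0,0,0,0,0,0,0],
  [0,0,0,0,0,0,0],
])

```text
time_s: 2.75
position: [0.4431, 0.0762, 0.0829]
eef_rot: [-1.571, -0.0, -1.62]
ft_force: [-0.0, -0.2, -0.2]
finger_gap: 0.0433
```

```bash
python3 -c "
from h import *
y=ROD['yellow'];rows((y[0],y[1],.002),y[2],5,0)
cv2.imwrite('pics/s1.png',cams.camera('side')[180:400,240:460][:,:,::-1].repeat(2,0).repeat(2,1))"
```

```text
t 2.75 pos [0.4431 0.0762 0.0829] rot [-1.571 -0.    -1.62 ] gap 0.0433 F [-0.  -0.2 -0.2]
[0,0.005,0,0.0031,0.0162,0.001,0],
[0,0.005,0,0.0031,0.0162,0.001,0],
[0,0.005,0,0.0031,0.0162,0.001,0],
[0,0.005,0,0.0031,0.0162,0.001,0],
[0,0.005,0,0.0031,0.0162,0.001,0],
```

View pics/s1.png

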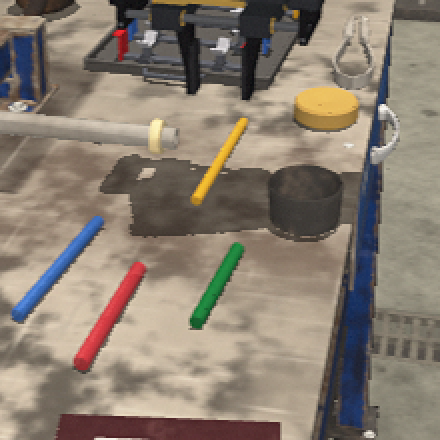

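Call:
apply_moves([
  [0,0.005,0,0.005,0.016,0.001,0],
  [0,0.005,0,0.005,0.016,0.001,0],
  [0,0.005,0,0.004,0.016,0.001,0],
  [0,0.005,0,0.002,0.015,0.001,0],
  [0,0.005,0,0,0.012,0.001,0],
  [0,0,0,0,0.005,0,0],
  [0,0,0,0,0,0,0],
  [0,0,0,0,0,0,0],
  [0,0,0,0,0,0,0],
  [0,0,0,0,0,0,0],
])

```text
time_s: 4.05
position: [0.4479, 0.0567, 0.0005]
eef_rot: [-1.573, -0.005, -1.651]
ft_force: [-2.4, -0.8, 6.4]
finger_gap: 0.0436
```

```bash
python3 -c "
from h import *
y=ROD['yellow'];rows((y[0],y[1],.002),y[2],1,0)
cv2.imwrite('pics/s2.png',cams.camera('side')[200:320,280:420][:,:,::-1].repeat(4,0).repeat(4,1))"
```

```text
t 4.05 pos [0.4479 0.0567 0.0005] rot [-1.573 -0.005 -1.651] gap 0.0436 F [-2.4 -0.8  6.4]
[0.002,-0.004,0.005,-0.0037,-0.0015,-0.001,0],
```

View pics/s2.png

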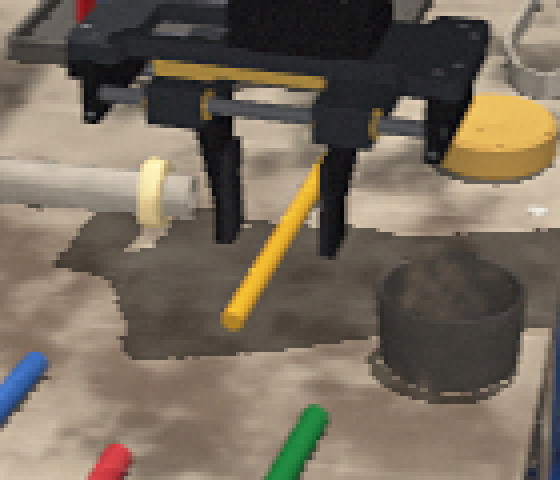

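Call:
apply_moves([
  [0,0,0,-0.004,-0.002,-0.001,0],
  [0,0,0,0,0,0,-0.5],
  [0,0,0,0,0,0,-1],
  [0,0,0,0,0,0,-1],
  [0,0,0,0,0,0,-1],
  [0,0,0,0,0,0,-1],
  [0,0,0,0,0,0,-1],
  [0,0,0,0,-0.02,0,-1],
  [0,0,0,0,-0.04,0,-1],
  [0,0,0,0,-0.04,0,-1],
])

```text
time_s: 5.35
position: [0.4447, 0.0615, 0.1017]
eef_rot: [-1.581, -0.004, -1.651]
ft_force: [1.1, -0.5, -0.5]
finger_gap: 0.0096
```

```bash
python3 -c "
from h import *
c=CR['yellow'];rows((c[0],c[1],.12),YAWC,10,0,g=-1)
cv2.imwrite('pics/s3.png',cams.camera('side')[140:320,260:440][:,:,::-1].repeat(3,0).repeat(3,1))"
```

```text
t 5.35 pos [0.4447 0.0615 0.1017] rot [-1.581 -0.004 -1.651] gap 0.0096 F [ 1.1 -0.5 -0.5]
[0,0.156,0.001,0.0405,-0.0018,0.0114,-1],
[0,0.156,0.001,0.0382,-0.0018,0.0175,-1],
[0,0.156,0.001,0.035,-0.0018,0.0233,-1],
[0,0.156,0.001,0.031,-0.0019,0.0284,-1],
[0,0.156,0.001,0.0262,-0.0019,0.0329,-1],
[0,0.156,0.001,0.0208,-0.0019,0.0366,-1],
[0,0.156,0.001,0.0148,-0.0019,0.0394,-1],
[0,0.156,0.001,0.0085,-0.0019,0.0412,-1],
[0,0.156,0.001,0.002,-0.0019,0.042,-1],
[0,0.156,0.001,-0.0046,-0.0019,0.0418,-1],
```

View pics/s3.png

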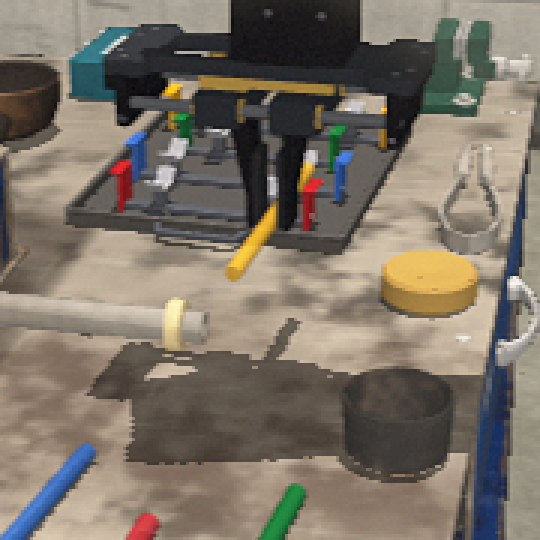

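Call:
apply_moves([
  [0,0.156,0.001,0.041,-0.003,0.011,-1],
  [0,0.156,0.001,0.038,-0.003,0.018,-1],
  [0,0.156,0.001,0.035,-0.003,0.023,-1],
  [0,0.156,0.001,0.031,-0.003,0.028,-1],
  [0,0.156,0.001,0.026,-0.002,0.033,-1],
  [0,0.156,0.001,0.021,-0.002,0.037,-1],
  [0,0.156,0.001,0.015,-0.002,0.039,-1],
  [0,0.156,0.001,0.009,-0.002,0.041,-1],
  [0,0.156,0.001,0.002,-0.002,0.042,-1],
  [0,0.156,0.001,-0.005,-0.002,0.042,-1],
])

```text
time_s: 6.65
position: [0.5227, -0.3622, 0.1308]
eef_rot: [-1.572, 0.005, 3.029]
ft_force: [0.4, 0.3, -0.5]
finger_gap: 0.0101
```

```bash
python3 -c "
from h import *
c=CR['yellow'];rows((c[0],c[1],.06),YAWC,6,0,g=-1)"
```

```text
t 6.65 pos [ 0.5227 -0.3622  0.1308] rot [-1.572  0.005  3.029] gap 0.0101 F [ 0.4  0.3 -0.5]
[0,-0.007,-0.001,-0.0003,0.0118,-0.0019,-1],
[0,-0.007,-0.001,-0.0003,0.0118,-0.0019,-1],
[0,-0.007,-0.001,-0.0003,0.0118,-0.0019,-1],
[0,-0.007,-0.001,-0.0004,0.0118,-0.0019,-1],
[0,-0.007,-0.001,-0.0004,0.0118,-0.0019,-1],
[0,-0.007,-0.001,-0.0004,0.0118,-0.0019,-1],
```

Call:
apply_moves([
  [0,-0.007,0,0,0.012,-0.002,-1],
  [0,-0.007,0,0,0.012,-0.002,-1],
  [0,-0.007,0,0,0.012,-0.002,-1],
  [0,-0.007,0,0,0.012,-0.002,-1],
  [0,-0.007,0,-0.001,0.012,-0.002,-1],
  [0,-0.007,0,-0.001,0.01,-0.002,-1],
  [0,0,0,0,0,0,-1],
  [0,0,0,0,0,0,-1],
  [0,0,0,0,0,0,-1],
  [0,0,0,0,0,0,-1],
])

```text
time_s: 7.9
position: [0.5259, -0.3501, 0.0556]
eef_rot: [-1.572, 0.004, 3.073]
ft_force: [0.2, 0.8, -1.1]
finger_gap: 0.0098
```

```bash
python3 -c "
from h import *
c=CR['yellow'];rows((c[0],c[1],.028),YAWC,4,0,g=-1)
a=cams.camera('side')[150:230,280:420].repeat(5,0).repeat(5,1); b=cams.camera('top')[160:290,390:540]
b=cv2.resize(b,(700,607)); cv2.imwrite('pics/p1.png',cv2.resize(np.vstack([a,b]),None,fx=.59,fy=.59)[:,:,::-1])
t=cams.camera('top')
for k in blobs(t,'yellow',(480,165,530,285),12): print(cv2.boundingRect(k))
"
```

```text
t 7.9 pos [ 0.5259 -0.3501  0.0556] rot [-1.572  0.004  3.073] gap 0.0098 F [ 0.2  0.8 -1.1]
[0,0,-0.001,0,0.0069,0.0003,-1],
[0,0,-0.001,0,0.0069,0.0003,-1],
[0,0,-0.001,0,0.0069,0.0003,-1],
[0,0,-0.001,0,0.0069,0.0003,-1],
(502, 174, 19, 18)
(514, 235, 6, 31)
(499, 271, 20, 7)
```

View pics/p1.png

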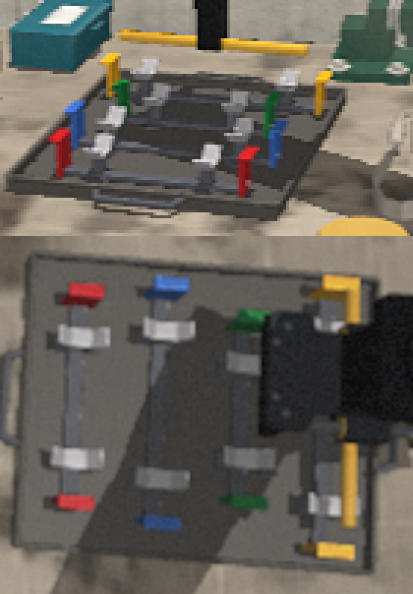

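```bash
cat >> h.py <<'E'
def proj(n,p):
    i=cams.camera_info(n);q=i["world_to_cam"][:3]@[*p,1];q=i["intrinsics"]@q;return (q[:2]/q[2]).round(1)
E
python3 -c "
from h import *
print(proj('top',(.4411,-.3442,.058)), 'wall',onz('top',(516.5,265.8),.058), onz('top',(517,250),.058),onz('top',(517,240),.058))
for k in ((.4608,-.3466,.034),(.4608,-.3476+.009,.025),(.4608,-.3476-.009,.025)): print(proj('top',k))
t=cams.camera('top')[235:268:4,508:526]; print(t.sum(2)//3)
print(cams.camera('top')[253:262:3,498:526].sum(2)//3)
"
```

```text
[515.2 266. ] wall [ 0.44152933 -0.3466387   0.058     ] [ 0.47198223 -0.34918448  0.058     ] [ 0.4914076  -0.35019546  0.058     ]
[511.1 256.9]
[505.3 257.2]
[514.3 257.3]
[[ 56  59  55  54  50  51  66  93 108 107  93  80  38  33  42  37  32  30]
 [ 62  60  60  58  56  60  75 110 132 144 142 111  49  57  56  49  38  44]
 [ 97  88  83  94  98  83  89 116 137 147 147 126  90  92  83  48  35  65]
 [ 91  92  90  96  94  87  91 119 138 151 147 127  90  88  73  53  46  61]
 [ 95  89  90  97  96  88  93 120 143 150 137 111  91  95  83  52  36  69]
 [119 146 177 179 177 144  97 125 146 155 144 145 132  97  81  48  39  71]
 [114 154 196 188 183 148 103 130 151 156 146 155 146  85  65  45  41  75]
 [ 94  92  88  92  83  81  98 129 143 149 137 102  96  84  51  48  41  76]
 [ 96  96  96  96 100  97  95  95  97  94  95  95  94  96  83  43  44  77]]
[[ 85  54  56  58 125 151  80  67  86  89  91  88  84  88  92  84  91 119
  141 150 138 108  88  96  79  51  35  73]
 [ 52  64  63  62 130 169 151 135 101 110 107 126 166 189 192 156 103 127
  147 156 143 151 143 100  84  52  41  71]
 [ 52  58  59  65 143 183 156 139 105 118 111 153 195 193 181 139 104 130
  151 158 148 153 146  85  70  47  38  76]]
```

Call:
apply_moves([
  [0,0,0,0,0.007,-0.0005,-1],
  [0,0,0,0,0.007,-0.0005,-1],
  [0,0,0,0,0.006,-0.0005,-1],
  [0,0,0,0,0.004,0,-1],
  [0,0,0,0,0.002,0,-1],
  [0,0,0,0,0,0,-1],
  [0,0,0,0,0,0,-1],
  [0,0,0,0,0,0,-1],
  [0,0,0,0,0,0,-1],
  [0,0,0,0,0,0,-1],
])

```text
time_s: 9.4
position: [0.5258, -0.3482, 0.0274]
eef_rot: [-1.572, 0.003, 3.073]
ft_force: [-0.7, -0.5, -0.4]
finger_gap: 0.0098
```

```bash
python3 -c "
from h import *
rows((.526,-.349,.0275),YAWC,1,0,g=-1)"
```

```text
t 9.4 pos [ 0.5258 -0.3482  0.0274] rot [-1.572e+00  3.000e-03  3.073e+00] gap 0.0098 F [-0.7 -0.5 -0.4]
[0.002,0.001,-0.003,-0.0002,-0.0001,0.0008,-1],
```

Call:
apply_moves([
  [0,0,0,0,0.001,0,-1],
  [0,0,0,0,0.001,0,-1],
  [0,0,0,0,0,0,-1],
  [0,0,0,0,0,0,-0.6],
  [0,0,0,0,0,0,-0.4],
  [0,0,0,0,0,0,-0.4],
  [0,0,0,0,0,0,-0.4],
  [0,0,0,0,-0.015,0,-0.4],
  [0,0,0,0,-0.03,0,-0.4],
  [0,0,0,0,-0.05,0,-0.2],
])

```text
time_s: 10.65
position: [0.5239, -0.3473, 0.1224]
eef_rot: [-1.575, -0.002, 3.073]
ft_force: [0.9, -0.9, -0.2]
finger_gap: 0.0302
```

```bash
python3 -c "
from h import *
y=ROD['blue'];S=((.52,-.348,.15),(-np.pi/2,0,3.073))
rows((.5,-.02,.17),-2.4,7,start=S)
rows((y[0],y[1],.16),y[2],7,start=((.5,-.02,.17),(-np.pi/2,0,-2.4)))"
```

```text
t 10.65 pos [ 0.5239 -0.3473  0.1224] rot [-1.575e+00 -2.000e-03  3.073e+00] gap 0.0302 F [ 0.9 -0.9 -0.2]
[0,-0.116,0,0.0061,-0.0029,-0.0466,0],
[0,-0.116,0,0.0006,-0.0029,-0.0469,0],
[0,-0.116,0,-0.0048,-0.0029,-0.0467,0],
[0,-0.116,0,-0.0101,-0.0029,-0.0458,0],
[0,-0.116,0,-0.0154,-0.0029,-0.0444,0],
[0,-0.116,0,-0.0204,-0.0029,-0.0423,0],
[0,-0.116,0,-0.0251,-0.0029,-0.0396,0],
t 10.65 pos [ 0.5239 -0.3473  0.1224] rot [-1.575e+00 -2.000e-03  3.073e+00] gap 0.0302 F [ 0.9 -0.9 -0.2]
[0,-0.099,0,-0.0326,0.0014,-0.0269,0],
[0,-0.099,0,-0.0351,0.0014,-0.0235,0],
[0,-0.099,0,-0.0372,0.0014,-0.02,0],
[0,-0.099,0,-0.039,0.0014,-0.0162,0],
[0,-0.099,0,-0.0404,0.0014,-0.0123,0],
[0,-0.099,0,-0.0414,0.0014,-0.0082,0],
[0,-0.099,0,-0.042,0.0014,-0.0041,0],
```

Call:
apply_moves([
  [0,-0.116,0,0.006,-0.005,-0.047,0],
  [0,-0.116,0,0,-0.005,-0.047,0],
  [0,-0.116,0,-0.005,-0.005,-0.047,0],
  [0,-0.116,0,-0.01,-0.005,-0.046,0],
  [0,-0.116,0,-0.015,-0.003,-0.044,0],
  [0,-0.116,0,-0.02,-0.003,-0.042,0],
  [0,-0.116,0,-0.025,-0.003,-0.04,0],
  [0,-0.099,0,-0.033,0,-0.027,0],
  [0,-0.099,0,-0.035,0,-0.024,0],
  [0,-0.099,0,-0.037,0,-0.02,0],
])

```text
time_s: 11.9
position: [0.5185, 0.1155, 0.1689]
eef_rot: [-1.549, 0.003, -2.072]
ft_force: [0.5, -0.4, -0.1]
finger_gap: 0.0434
```

```bash
python3 -c "
from h import *
y=ROD['blue'];rows((y[0],y[1],.1),y[2],7,3)
a=cams.camera('side')[150:230,280:420].repeat(5,0).repeat(5,1); b=cams.camera('top')[160:290,390:540]
b=cv2.resize(b,(700,607)); cv2.imwrite('pics/p2.png',cv2.resize(np.vstack([a,b]),None,fx=.59,fy=.59)[:,:,::-1])
m=rod(cams.camera('top'),'yellow',(500,185,523,270),.03);print(m)"
```

```text
t 11.9 pos [0.5185 0.1155 0.1689] rot [-1.549  0.003 -2.072] gap 0.0434 F [ 0.5 -0.4 -0.1]
[-0.003,-0.052,0,-0.0212,0.0097,-0.0082,0],
[-0.003,-0.052,0,-0.0216,0.0097,-0.007,0],
[-0.003,-0.052,0,-0.022,0.0098,-0.0059,0],
[-0.003,-0.052,0,-0.0222,0.0098,-0.0047,0],
[-0.003,-0.052,0,-0.0224,0.0098,-0.0035,0],
[-0.003,-0.052,0,-0.0226,0.0098,-0.0023,0],
[-0.003,-0.052,0,-0.0227,0.0098,-0.0011,0],
[0,0,0,0,0,0,0],
[0,0,0,0,0,0,0],
[0,0,0,0,0,0,0],
(array([ 0.5252478 , -0.34992143,  0.03      ]), np.float64(3.0701151501175574), np.float64(0.16684925872204578))
```

View pics/p2.png

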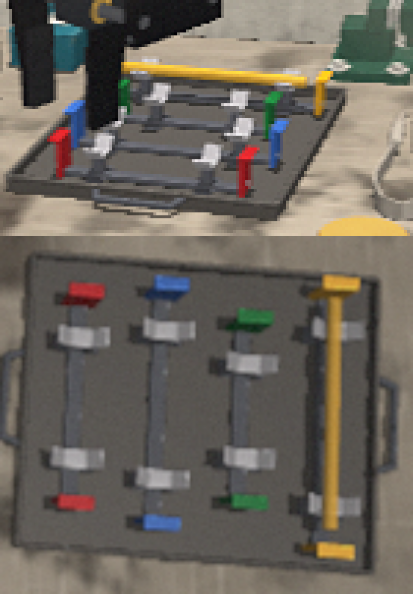

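Call:
apply_moves([
  [-0.003,-0.052,0,-0.02,0.01,-0.008,0],
  [-0.003,-0.052,0,-0.02,0.01,-0.007,0],
  [-0.003,-0.052,0,-0.02,0.01,-0.006,0],
  [-0.003,-0.052,0,-0.021,0.01,-0.004,0],
  [-0.003,-0.052,0,-0.021,0.01,-0.003,0],
  [-0.003,-0.052,0,-0.021,0.009,-0.002,0],
  [-0.003,-0.052,0,-0.021,0.009,-0.001,0],
  [0,0,0,0,0,0,0],
  [0,0,0,0,0,0,0],
  [0,0,0,0,0,0,0],
])

```text
time_s: 13.3
position: [0.5379, 0.2705, 0.0941]
eef_rot: [-1.575, -0.003, -1.688]
ft_force: [-0.8, -0.6, -0.1]
finger_gap: 0.0433
```

```bash
python3 -c "
from h import *
y=ROD['blue'];rows((y[0],y[1],.004),y[2],6,0)
t=cams.camera('top'); ks=blobs(t,'yellow',(495,165,523,290),12); print([cv2.boundingRect(k) for k in ks]); print(onz('top',(513,266.5),.03))"
```

```text
t 13.3 pos [0.5379 0.2705 0.0941] rot [-1.575 -0.003 -1.688] gap 0.0433 F [-0.8 -0.6 -0.1]
[0.001,0.004,0,-0.0005,0.015,0.0005,0],
[0.001,0.004,0,-0.0005,0.015,0.0005,0],
[0.001,0.004,0,-0.0005,0.015,0.0005,0],
[0.001,0.004,0,-0.0005,0.015,0.0005,0],
[0.001,0.004,0,-0.0005,0.015,0.0005,0],
[0.001,0.004,0,-0.0005,0.015,0.0005,0],
[(502, 174, 19, 93), (500, 271, 19, 7)]
[ 0.44210228 -0.35102011  0.03      ]
```

Call:
apply_moves([
  [0.001,0.004,0,-0.001,0.016,0.0005,0],
  [0.001,0.004,0,-0.001,0.016,0.0005,0],
  [0.001,0.004,0,-0.001,0.016,0.0005,0],
  [0.001,0.004,0,-0.001,0.016,0.0005,0],
  [0,0.004,0,0,0.013,0.0005,0],
  [0,0,0,0,0.006,0,0],
  [0,0,0,0,0.002,0,0],
  [0,0,0,0,0,0,0],
  [0,0,0,0,0,0,0],
  [0,0,0,0,0,0,0],
])

```text
time_s: 14.6
position: [0.5416, 0.2727, 0.0034]
eef_rot: [-1.569, -0.003, -1.711]
ft_force: [0.1, 0.3, 0.0]
finger_gap: 0.0436
```

```bash
python3 -c "
from h import *
y=ROD['blue'];rows((y[0],y[1]+.001,.003),y[2],1,0)"
```

```text
t 14.6 pos [0.5416 0.2727 0.0034] rot [-1.569 -0.003 -1.711] gap 0.0436 F [0.1 0.3 0. ]
[-0.002,-0.003,0.003,-0.001,0.0004,-0.0008,0],
```

Call:
apply_moves([
  [0,0,0,-0.001,0.0005,-0.0005,-0.5],
  [0,0,0,0,0,0,-1],
  [0,0,0,0,0,0,-1],
  [0,0,0,0,0,0,-1],
  [0,0,0,0,0,0,-1],
  [0,0,0,0,0,0,-1],
  [0,0,0,0,-0.02,0,-1],
  [0,0,0,0,-0.04,0,-1],
  [0,0,0,0,-0.05,0,-1],
  [0,0,0,0,-0.04,0,-1],
])

```text
time_s: 15.85
position: [0.5394, 0.2739, 0.1584]
eef_rot: [-1.573, -0.005, -1.71]
ft_force: [0.5, 1.3, -1.2]
finger_gap: 0.011
```

```bash
python3 -c "
from h import *
c=CR['blue'];c=(c[0],c[1]+.002)
p,e,s=pose(); e=[-np.pi/2,0,e[2]]
rows((*c,.13),YAWC,11,0,g=-1,start=(p+[0,0,.005],e))"
```

```text
t 15.85 pos [0.5394 0.2739 0.1584] rot [-1.573 -0.005 -1.71 ] gap 0.011 F [ 0.5  1.3 -1.2]
[0,0.137,0,0.0451,0.003,0.0059,-1],
[0,0.137,0,0.0439,0.003,0.012,-1],
[0,0.137,0,0.0418,0.003,0.0179,-1],
[0,0.137,0,0.039,0.003,0.0234,-1],
[0,0.137,0,0.0355,0.003,0.0285,-1],
[0,0.137,0,0.0313,0.003,0.033,-1],
[0,0.137,0,0.0265,0.003,0.037,-1],
[0,0.137,0,0.0212,0.003,0.0402,-1],
[0,0.137,0,0.0155,0.003,0.0428,-1],
[0,0.137,0,0.0096,0.003,0.0445,-1],
[0,0.137,0,0.0034,0.003,0.0454,-1],
```

Call:
apply_moves([
  [0,0.137,0,0.045,0,0.006,-1],
  [0,0.137,0,0.044,0,0.012,-1],
  [0,0.137,0,0.042,0,0.018,-1],
  [0,0.137,0,0.039,0.002,0.023,-1],
  [0,0.137,0,0.036,0.003,0.029,-1],
  [0,0.137,0,0.031,0.003,0.033,-1],
  [0,0.137,0,0.027,0.004,0.037,-1],
  [0,0.137,0,0.021,0.004,0.04,-1],
  [0,0.137,0,0.016,0.004,0.043,-1],
  [0,0.137,0,0.01,0.004,0.045,-1],
])

```text
time_s: 17.1
position: [0.5295, -0.187, 0.1534]
eef_rot: [-1.571, 0.019, -3.111]
ft_force: [0.9, -0.2, -1.5]
finger_gap: 0.0109
```

```bash
python3 -c "
from h import *
c=CR['blue'];c=(c[0],c[1]+.002);rows((*c,.06),YAWC,7,0,g=-1)"
```

```text
t 17.1 pos [ 0.5295 -0.187   0.1534] rot [-1.571  0.019 -3.111] gap 0.0109 F [ 0.9 -0.2 -1.5]
[0,0.014,-0.003,-0.0004,0.0134,0.0057,-1],
[0,0.014,-0.003,-0.0005,0.0134,0.0057,-1],
[0,0.014,-0.003,-0.0006,0.0134,0.0057,-1],
[0,0.014,-0.003,-0.0007,0.0134,0.0056,-1],
[0,0.014,-0.003,-0.0008,0.0134,0.0056,-1],
[0,0.014,-0.003,-0.0009,0.0134,0.0056,-1],
[0,0.014,-0.003,-0.0011,0.0133,0.0056,-1],
```

Call:
apply_moves([
  [0,0.01,-0.003,0,0.013,0.004,-1],
  [0,0.01,-0.003,0,0.013,0.004,-1],
  [0,0.01,-0.003,-0.001,0.013,0.004,-1],
  [0,0.01,-0.003,-0.001,0.013,0.004,-1],
  [0,0.01,-0.003,-0.001,0.013,0.004,-1],
  [0,0.01,-0.003,-0.001,0.013,0.004,-1],
  [0,0.01,0,-0.001,0.01,0.004,-1],
  [0,0,0,0,0,0,-1],
  [0,0,0,0,0,0,-1],
  [0,0,0,0,0,0,-1],
])

```text
time_s: 18.35
position: [0.5365, -0.2161, 0.0626]
eef_rot: [-1.572, 0.002, 3.099]
ft_force: [-0.1, 0.5, 0.1]
finger_gap: 0.0112
```

```bash
cat > chk.py <<'E'
# compare held rod near end (seen) with its cradle line, same camera
from h import *
import sys
col,roi=sys.argv[1],tuple(map(int,sys.argv[2].split(',')))
L={"yellow":.17,"blue":.15,"red":.13,"green":.11}[col]
c=CR[col];p,e,s=pose();zr=p[2]+.003
t=cams.camera('top')
for k in blobs(t,col,roi,10):
    x,y,w,h=cv2.boundingRect(k);q=onz('top',(x+w/2-.5,y+h/2-.5),zr);nd=onz('top',(x+w/2-.5,y+h-.5),zr)
    print((x,y,w,h),"y off vs cradle",(q[1]-(c[1]+(c[0]-q[0])*.07)).round(4),"x off",(nd[0]+L/2-c[0]).round(4))
print("tool vs cradle",(p-[*c,0]).round(4))
rows((*c,.029),YAWC,1,g=-1)
E
python3 chk.py blue 430,165,465,290
```

```text
(446, 229, 6, 26) y off vs cradle 0.0096 x off 0.0017
(439, 261, 17, 6) y off vs cradle 0.0109 x off -0.0212
tool vs cradle [0.0015 0.0124 0.0626]
t 18.4 pos [ 0.5366 -0.2161  0.0627] rot [-1.572e+00  2.000e-03  3.099e+00] gap 0.0108 F [ 0.3  0.6 -0. ]
[0.001,0.028,-0.002,0.0011,0.0337,0.0125,-1],
```

Call:
apply_moves([
  [0,0.014,0,0.001,0,0.005,-1],
  [0,0.014,0,0,0,0.005,-1],
  [0,0,0,0,0.006,0,-1],
  [0,0,0,0,0.007,0,-1],
  [0,0,0,0,0.007,0,-1],
  [0,0,0,0,0.007,0,-1],
  [0,0,0,0,0.003,0,-1],
  [0,0,0,0,0,0,-1],
  [0,0,0,0,0,0,-1],
  [0,0,0,0,0,0,-1],
])

```text
time_s: 19.65
position: [0.5352, -0.2266, 0.0309]
eef_rot: [-1.572, 0.003, 3.07]
ft_force: [-0.5, 0.5, -2.0]
finger_gap: 0.0113
```

```bash
python3 chk.py blue 430,165,465,290
```

```text
(446, 231, 7, 26) y off vs cradle 0.0004 x off 0.0007
(439, 261, 17, 6) y off vs cradle 0.0028 x off -0.019
(443, 174, 16, 9) y off vs cradle 0.0026 x off 0.1506
tool vs cradle [0.0002 0.0019 0.0309]
t 19.7 pos [ 0.5352 -0.2266  0.0309] rot [-1.572e+00  3.000e-03  3.070e+00] gap 0.0109 F [ 0.5 -0.5 -1.3]
[0.001,-0.002,-0.003,0.0001,0.0019,0.0019,-1],
```

Call:
apply_moves([
  [0,0,0,0,0.0015,0,-1],
  [0,0,0,0,0.0015,0,-1],
  [0,0,0,0,0,0,-1],
  [0,0,0,0,0,0,-0.6],
  [0,0,0,0,0,0,-0.4],
  [0,0,0,0,0,0,-0.4],
  [0,0,0,0,0,0,-0.4],
  [0,0,0,0,-0.015,0,-0.4],
  [0,0,0,0,-0.04,0,-0.4],
  [0,0,0,0,-0.06,0,-0.2],
])

```text
time_s: 20.95
position: [0.5327, -0.2258, 0.1437]
eef_rot: [-1.575, -0.004, 3.07]
ft_force: [1.1, 0.6, 0.6]
finger_gap: 0.0303
```

```bash
python3 -c "
from h import *
p,e,s=pose();print(p,s['finger_gap'])
y=ROD['red'];S=((p[0],p[1],.15),(-np.pi/2,0,3.073))
rows((y[0],y[1],.15),y[2],12,start=S)"
```

```text
[ 0.53272702 -0.22584444  0.14367743] 0.030331210842308113
t 20.95 pos [ 0.5327 -0.2258  0.1437] rot [-1.575 -0.004  3.07 ] gap 0.0303 F [1.1 0.6 0.6]
[0,-0.131,0,0.0076,0,-0.0458,0],
[0,-0.131,0,0.0016,0,-0.0464,0],
[0,-0.131,0,-0.0045,0,-0.0462,0],
[0,-0.131,0,-0.0105,0,-0.0452,0],
[0,-0.131,0,-0.0163,0,-0.0435,0],
[0,-0.131,0,-0.0218,0,-0.041,0],
[0,-0.131,0,-0.0269,0,-0.0378,0],
[0,-0.131,0,-0.0316,0,-0.034,0],
[0,-0.131,0,-0.0358,0,-0.0296,0],
[0,-0.131,0,-0.0393,0,-0.0247,0],
[0,-0.131,0,-0.0422,0,-0.0193,0],
[0,-0.131,0,-0.0444,0,-0.0137,0],
```

Call:
apply_moves([
  [0,-0.131,0,0.008,0,-0.046,0],
  [0,-0.131,0,0.002,0,-0.046,0],
  [0,-0.131,0,-0.005,0,-0.046,0],
  [0,-0.131,0,-0.011,0,-0.045,0],
  [0,-0.131,0,-0.016,0,-0.044,0],
  [0,-0.131,0,-0.022,0,-0.041,0],
  [0,-0.131,0,-0.027,0,-0.038,0],
  [0,-0.131,0,-0.032,0,-0.034,0],
  [0,-0.131,0,-0.036,0,-0.03,0],
  [0,-0.131,0,-0.039,0,-0.025,0],
])

```text
time_s: 22.2
position: [0.4855, 0.2455, 0.1607]
eef_rot: [-1.549, 0.001, -1.869]
ft_force: [0.6, -0.0, -0.2]
finger_gap: 0.0437
```

```bash
python3 -c "
from h import *
y=ROD['red'];rows((y[0],y[1],.09),y[2],7)
b=cams.camera('top'); cv2.imwrite('pics/p3.png',cv2.resize(b[130:330,120:540],None,fx=1.9,fy=1.9)[:,:,::-1])
r=rod(b,'blue',(444,184,458,259),.031);print(r)
for k in blobs(b,'blue',(430,165,465,290),10):print(cv2.boundingRect(k))"
```

```text
t 22.2 pos [0.4855 0.2455 0.1607] rot [-1.549e+00  1.000e-03 -1.869e+00] gap 0.0437 F [ 0.6 -0.  -0.2]
[-0.003,-0.032,0,-0.0111,0.01,-0.0045,0],
[-0.003,-0.032,0,-0.0113,0.01,-0.0042,0],
[-0.003,-0.032,0,-0.0114,0.0101,-0.0038,0],
[-0.003,-0.032,0,-0.0115,0.0101,-0.0034,0],
[-0.003,-0.032,0,-0.0116,0.0101,-0.003,0],
[-0.003,-0.032,0,-0.0117,0.0101,-0.0025,0],
[-0.003,-0.032,0,-0.0118,0.0101,-0.0021,0],
(array([ 0.53514007, -0.22742359,  0.031     ]), np.float64(3.0670400515164915), np.float64(0.14905976268550544))
(443, 174, 16, 83)
(439, 261, 17, 6)
```

View pics/p3.png

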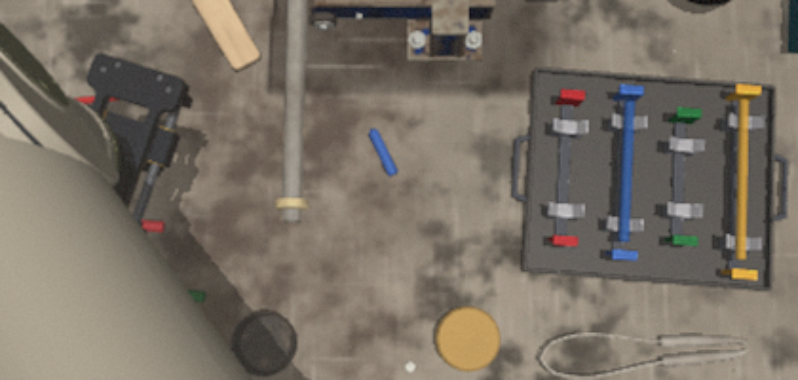

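Call:
apply_moves([
  [-0.003,-0.032,0,-0.009,0.01,-0.004,0],
  [-0.003,-0.032,0,-0.009,0.01,-0.003,0],
  [-0.003,-0.03,0,-0.009,0.01,-0.003,0],
  [-0.003,-0.03,0,-0.009,0.01,-0.003,0],
  [-0.003,-0.03,0,-0.009,0.01,-0.002,0],
  [-0.003,-0.03,0,-0.009,0.01,-0.002,0],
  [-0.003,-0.02,0,-0.009,0.01,-0.002,0],
  [0,0,0,0,0,0,0],
  [0,0,0,0,0,0,0],
  [0,0,0,0,0,0,0],
])

```text
time_s: 23.5
position: [0.4779, 0.3198, 0.0869]
eef_rot: [-1.572, 0.001, -1.643]
ft_force: [-0.6, 1.2, 1.4]
finger_gap: 0.0435
```

```bash
python3 -c "
from h import *
y=ROD['red'];rows((y[0],y[1]+.001,.0035),y[2],5)"
```

```text
t 23.5 pos [0.4779 0.3198 0.0869] rot [-1.572e+00  1.000e-03 -1.643e+00] gap 0.0435 F [-0.6  1.2  1.4]
[0,0,0,-0.002,0.0167,0.0002,0],
[0,0,0,-0.002,0.0167,0.0002,0],
[0,0,0,-0.002,0.0167,0.0002,0],
[0,0,0,-0.002,0.0167,0.0002,0],
[0,0,0,-0.002,0.0167,0.0002,0],
```

Call:
apply_moves([
  [0,0,0,-0.002,0.017,0,0],
  [0,0,0,-0.002,0.017,0,0],
  [0,0,0,-0.002,0.017,0,0],
  [0,0,0,-0.002,0.016,0,0],
  [0,0,0,-0.002,0.01,0,0],
  [0,0,0,0,0.004,0,0],
  [0,0,0,0,0.001,0,0],
  [0,0,0,0,0,0,0],
  [0,0,0,0,0,0,0],
  [0,0,0,0,0,0,0],
])

```text
time_s: 24.75
position: [0.479, 0.3302, 0.0012]
eef_rot: [-1.57, -0.001, -1.644]
ft_force: [0.5, 0.5, 0.5]
finger_gap: 0.0435
```

```bash
python3 -c "
from h import *
y=ROD['red'];rows((y[0],y[1]+.001,.0035),y[2],1)"
```

```text
t 24.75 pos [0.479  0.3302 0.0012] rot [-1.570e+00 -1.000e-03 -1.644e+00] gap 0.0435 F [0.5 0.5 0.5]
[0,0,0.001,0.0003,-0.0023,0.0005,0],
```

Call:
apply_moves([
  [0,0,0,0,-0.002,0,-0.5],
  [0,0,0,0,0,0,-1],
  [0,0,0,0,0,0,-1],
  [0,0,0,0,0,0,-1],
  [0,0,0,0,0,0,-1],
  [0,0,0,0,0,0,-1],
  [0,0,0,0,-0.02,0,-1],
  [0,0,0,0,-0.04,0,-1],
  [0,0,0,0,-0.05,0,-1],
  [0,0,0,0,-0.04,0,-1],
])

```text
time_s: 26.0
position: [0.4772, 0.3296, 0.1583]
eef_rot: [-1.575, -0.003, -1.642]
ft_force: [0.0, -0.3, -1.4]
finger_gap: 0.0122
```

```bash
python3 -c "
from h import *
c=CR['red'];c=(c[0],c[1]+.002)
p,e,s=pose(); e=[-np.pi/2,0,e[2]]
rows((*c,.145),YAWC,11,0,g=-1,start=(p+[0,0,.005],e))"
```

```text
t 26.0 pos [0.4772 0.3296 0.1583] rot [-1.575 -0.003 -1.642] gap 0.0122 F [ 0.  -0.3 -1.4]
[0,0.143,0,0.0444,0.0017,0.0088,-1],
[0,0.143,0,0.0427,0.0017,0.015,-1],
[0,0.143,0,0.0401,0.0017,0.0209,-1],
[0,0.143,0,0.0368,0.0017,0.0264,-1],
[0,0.143,0,0.0326,0.0017,0.0314,-1],
[0,0.143,0,0.0278,0.0017,0.0357,-1],
[0,0.143,0,0.0225,0.0017,0.0393,-1],
[0,0.143,0,0.0167,0.0017,0.0421,-1],
[0,0.143,0,0.0105,0.0017,0.044,-1],
[0,0.143,0,0.0042,0.0017,0.0451,-1],
[0,0.143,0,-0.0023,0.0017,0.0452,-1],
```

Call:
apply_moves([
  [0,0.143,0,0.044,0,0.009,-1],
  [0,0.143,0,0.043,0,0.015,-1],
  [0,0.143,0,0.04,0,0.021,-1],
  [0,0.143,0,0.037,0,0.026,-1],
  [0,0.143,0,0.033,0.002,0.031,-1],
  [0,0.143,0,0.028,0.003,0.036,-1],
  [0,0.143,0,0.023,0.003,0.039,-1],
  [0,0.143,0,0.017,0.004,0.042,-1],
  [0,0.143,0,0.01,0.004,0.044,-1],
  [0,0.143,0,0.004,0.004,0.045,-1],
])

```text
time_s: 27.25
position: [0.5277, -0.1246, 0.1559]
eef_rot: [-1.574, 0.016, -3.105]
ft_force: [0.4, 0.4, -1.1]
finger_gap: 0.0124
```

```bash
python3 -c "
from h import *
c=CR['red'];c=(c[0],c[1]+.0025);rows((*c,.06),YAWC,7,0,g=-1)"
```

```text
t 27.25 pos [ 0.5277 -0.1246  0.1559] rot [-1.574  0.016 -3.105] gap 0.0124 F [ 0.4  0.4 -1.1]
[0.001,0.015,-0.002,-0.0011,0.0137,0.0058,-1],
[0.001,0.015,-0.002,-0.0012,0.0137,0.0057,-1],
[0.001,0.015,-0.002,-0.0013,0.0137,0.0057,-1],
[0.001,0.015,-0.002,-0.0015,0.0137,0.0057,-1],
[0.001,0.015,-0.002,-0.0016,0.0137,0.0056,-1],
[0.001,0.015,-0.002,-0.0017,0.0137,0.0056,-1],
[0.001,0.015,-0.002,-0.0018,0.0137,0.0056,-1],
```

Call:
apply_moves([
  [0,0.014,-0.002,-0.001,0.013,0.005,-1],
  [0,0.014,-0.002,-0.001,0.013,0.005,-1],
  [0,0.014,-0.002,-0.001,0.013,0.005,-1],
  [0,0.014,-0.002,-0.001,0.013,0.005,-1],
  [0,0.014,-0.002,-0.002,0.013,0.005,-1],
  [0,0.014,-0.002,-0.002,0.013,0.005,-1],
  [0,0.014,-0.002,-0.002,0.013,0.005,-1],
  [0,0,0,0,0,0,-1],
  [0,0,0,0,0,0,-1],
  [0,0,0,0,0,0,-1],
])

```text
time_s: 28.5
position: [0.5397, -0.1606, 0.0616]
eef_rot: [-1.576, 0.003, 3.076]
ft_force: [0.5, 0.0, -0.9]
finger_gap: 0.012
```

```bash
python3 chk.py red 400,165,435,290
```

```text
(416, 226, 7, 22) y off vs cradle 0.0043 x off 0.0013
(409, 253, 16, 7) y off vs cradle 0.0072 x off -0.0217
tool vs cradle [0.0012 0.006  0.0616]
t 28.55 pos [ 0.5397 -0.1606  0.0617] rot [-1.576e+00  3.000e-03  3.076e+00] gap 0.0124 F [ 0.7  0.4 -0.3]
[0.006,0.005,-0.003,0.0009,0.0326,0.0063,-1],
```

Call:
apply_moves([
  [0.003,0.005,0,0.001,0,0.002,-1],
  [0.003,0,0,0,0,0.002,-1],
  [0,0,0,0,0.006,0,-1],
  [0,0,0,0,0.007,0,-1],
  [0,0,0,0,0.007,0,-1],
  [0,0,0,0,0.007,0,-1],
  [0,0,0,0,0.003,0,-1],
  [0,0,0,0,0,0,-1],
  [0,0,0,0,0,0,-1],
  [0,0,0,0,0,0,-1],
])

```text
time_s: 29.8
position: [0.5387, -0.1647, 0.0299]
eef_rot: [-1.57, 0.004, 3.071]
ft_force: [-0.4, 0.4, -1.4]
finger_gap: 0.0122
```

```bash
python3 chk.py red 400,165,435,290
```

```text
(414, 229, 8, 21) y off vs cradle 0.001 x off 0.0008
(409, 254, 16, 6) y off vs cradle 0.0013 x off -0.0191
tool vs cradle [0.0002 0.0019 0.0299]
t 29.85 pos [ 0.5387 -0.1647  0.03  ] rot [-1.57   0.004  3.071] gap 0.0122 F [ 0.7 -0.2 -0.9]
[-0.001,0,-0.004,0.0001,0.001,0.0019,-1],
```

Call:
apply_moves([
  [0,0,0,0,0.001,0.0005,-1],
  [0,0,0,0,0.001,0,-1],
  [0,0,0,0,0,0,-1],
  [0,0,0,0,0,0,-0.6],
  [0,0,0,0,0,0,-0.4],
  [0,0,0,0,0,0,-0.4],
  [0,0,0,0,0,0,-0.4],
  [0,0,0,0,-0.015,0,-0.4],
  [0,0,0,0,-0.04,0,-0.4],
  [0,0,0,0,-0.06,0,-0.2],
])

```text
time_s: 31.1
position: [0.5361, -0.1644, 0.144]
eef_rot: [-1.572, -0.003, 3.072]
ft_force: [1.0, -1.4, 0.2]
finger_gap: 0.0303
```

```bash
python3 -c "
from h import *
p,e,s=pose()
y=ROD['green'];S=((p[0],p[1],.15),(-np.pi/2,0,3.073))
rows((y[0],y[1],.15),y[2],11,start=S)"
```

```text
t 31.1 pos [ 0.5361 -0.1644  0.144 ] rot [-1.572e+00 -3.000e-03  3.072e+00] gap 0.0303 F [ 1.  -1.4  0.2]
[0,-0.139,0,0.0144,0,-0.0389,0],
[0,-0.139,0,0.0089,0,-0.0405,0],
[0,-0.139,0,0.0032,0,-0.0413,0],
[0,-0.139,0,-0.0025,0,-0.0414,0],
[0,-0.139,0,-0.0082,0,-0.0406,0],
[0,-0.139,0,-0.0138,0,-0.0391,0],
[0,-0.139,0,-0.019,0,-0.0368,0],
[0,-0.139,0,-0.024,0,-0.0338,0],
[0,-0.139,0,-0.0284,0,-0.0302,0],
[0,-0.139,0,-0.0323,0,-0.026,0],
[0,-0.139,0,-0.0356,0,-0.0212,0],
```

Call:
apply_moves([
  [0,-0.139,0,0.014,0,-0.039,0],
  [0,-0.139,0,0.009,0,-0.041,0],
  [0,-0.139,0,0.003,0,-0.041,0],
  [0,-0.139,0,-0.003,0,-0.041,0],
  [0,-0.139,0,-0.008,0,-0.041,0],
  [0,-0.139,0,-0.014,0,-0.039,0],
  [0,-0.139,0,-0.019,0,-0.037,0],
  [0,-0.139,0,-0.024,0,-0.034,0],
  [0,-0.139,0,-0.028,0,-0.03,0],
  [0,-0.139,0,-0.032,0,-0.026,0],
])

```text
time_s: 32.35
position: [0.4147, 0.2402, 0.1585]
eef_rot: [-1.549, -0.002, -1.782]
ft_force: [1.0, 0.0, -0.0]
finger_gap: 0.0436
```

```bash
python3 -c "
from h import *
y=ROD['green'];rows((y[0],y[1],.09),y[2],7)"
```

```text
t 32.35 pos [0.4147 0.2402 0.1585] rot [-1.549 -0.002 -1.782] gap 0.0436 F [ 1.  0. -0.]
[-0.003,-0.014,0,-0.0044,0.0097,-0.0023,0],
[-0.003,-0.014,0,-0.0044,0.0097,-0.0022,0],
[-0.003,-0.014,0,-0.0044,0.0098,-0.0021,0],
[-0.003,-0.014,0,-0.0044,0.0098,-0.002,0],
[-0.003,-0.014,0,-0.0045,0.0098,-0.0019,0],
[-0.003,-0.014,0,-0.0045,0.0098,-0.0018,0],
[-0.003,-0.014,0,-0.0045,0.0098,-0.0017,0],
```

Call:
apply_moves([
  [-0.003,-0.012,0,-0.003,0.01,-0.001,0],
  [-0.003,-0.012,0,-0.003,0.01,-0.001,0],
  [-0.003,-0.012,0,-0.003,0.01,-0.001,0],
  [-0.003,-0.012,0,-0.003,0.01,-0.001,0],
  [-0.003,-0.012,0,-0.003,0.01,-0.001,0],
  [-0.003,-0.012,0,-0.003,0.01,-0.001,0],
  [-0.003,-0.01,0,-0.003,0.01,-0.001,0],
  [0,0,0,0,0,0,0],
  [0,0,0,0,0,0,0],
  [0,0,0,0,0,0,0],
])

```text
time_s: 33.6
position: [0.4125, 0.2631, 0.0856]
eef_rot: [-1.57, -0.003, -1.696]
ft_force: [0.9, -1.0, -0.5]
finger_gap: 0.0435
```

```bash
python3 -c "
from h import *
y=ROD['green'];rows((y[0],y[1]+.001,.003),y[2],5)"
```

```text
t 33.6 pos [0.4125 0.2631 0.0856] rot [-1.57  -0.003 -1.696] gap 0.0435 F [ 0.9 -1.  -0.5]
[0,-0.003,0.001,-0.0021,0.0165,-0.0014,0],
[0,-0.003,0.001,-0.0021,0.0165,-0.0014,0],
[0,-0.003,0.001,-0.002,0.0165,-0.0014,0],
[0,-0.003,0.001,-0.002,0.0165,-0.0014,0],
[0,-0.003,0.001,-0.002,0.0165,-0.0014,0],
```

Call:
apply_moves([
  [0,-0.003,0,-0.002,0.016,-0.0014,0],
  [0,-0.003,0,-0.002,0.016,-0.0014,0],
  [0,-0.003,0,-0.002,0.016,-0.0014,0],
  [0,-0.003,0,-0.002,0.016,-0.0014,0],
  [0,-0.003,0,-0.002,0.01,-0.0014,0],
  [0,0,0,0,0.004,0,0],
  [0,0,0,0,0.001,0,0],
  [0,0,0,0,0,0,0],
  [0,0,0,0,0,0,0],
  [0,0,0,0,0,0,0],
])

```text
time_s: 34.85
position: [0.4068, 0.2743, 0.0014]
eef_rot: [-1.569, -0.003, -1.68]
ft_force: [-0.2, 0.4, 0.7]
finger_gap: 0.0433
```

```bash
python3 -c "
from h import *
y=ROD['green'];rows((y[0],y[1]+.001,.003),y[2],1)"
```

```text
t 34.85 pos [0.4068 0.2743 0.0014] rot [-1.569 -0.003 -1.68 ] gap 0.0433 F [-0.2  0.4  0.7]
[-0.002,0.003,0.003,0.0004,-0.0016,0.0002,0],
```

Call:
apply_moves([
  [0,0,0,0,-0.0015,0,-0.5],
  [0,0,0,0,0,0,-1],
  [0,0,0,0,0,0,-1],
  [0,0,0,0,0,0,-1],
  [0,0,0,0,0,0,-1],
  [0,0,0,0,0,0,-1],
  [0,0,0,0,-0.02,0,-1],
  [0,0,0,0,-0.04,0,-1],
  [0,0,0,0,-0.05,0,-1],
  [0,0,0,0,-0.04,0,-1],
])

```text
time_s: 36.1
position: [0.4045, 0.2746, 0.1585]
eef_rot: [-1.573, -0.004, -1.678]
ft_force: [0.6, -0.4, -1.6]
finger_gap: 0.0116
```

```bash
python3 -c "
from h import *
c=CR['green'];c=(c[0],c[1]+.002)
p,e,s=pose(); e=[-np.pi/2,0,e[2]]
rows((*c,.145),YAWC,13,0,g=-1,start=(p+[0,0,.005],e))"
```

```text
t 36.1 pos [0.4045 0.2746 0.1585] rot [-1.573 -0.004 -1.678] gap 0.0116 F [ 0.6 -0.4 -1.6]
[0,0.118,0,0.0419,0.0014,0.0142,-1],
[0,0.118,0,0.04,0.0014,0.019,-1],
[0,0.118,0,0.0375,0.0014,0.0236,-1],
[0,0.118,0,0.0344,0.0014,0.0278,-1],
[0,0.118,0,0.0309,0.0014,0.0317,-1],
[0,0.118,0,0.027,0.0014,0.0351,-1],
[0,0.118,0,0.0226,0.0014,0.038,-1],
[0,0.118,0,0.018,0.0014,0.0404,-1],
[0,0.118,0,0.0131,0.0014,0.0423,-1],
[0,0.118,0,0.0081,0.0014,0.0435,-1],
[0,0.118,0,0.0029,0.0014,0.0442,-1],
[0,0.118,0,-0.0023,0.0014,0.0442,-1],
[0,0.118,0,-0.0075,0.0014,0.0436,-1],
```

Call:
apply_moves([
  [0,0.118,0,0.042,0,0.014,-1],
  [0,0.118,0,0.04,0,0.019,-1],
  [0,0.118,0,0.038,0,0.024,-1],
  [0,0.118,0,0.034,0,0.028,-1],
  [0,0.118,0,0.031,0,0.032,-1],
  [0,0.118,0,0.027,0,0.035,-1],
  [0,0.118,0,0.023,0,0.038,-1],
  [0,0.118,0,0.018,0,0.04,-1],
  [0,0.118,0,0.013,0,0.042,-1],
  [0,0.118,0,0.008,0,0.044,-1],
])

```text
time_s: 37.35
position: [0.5004, -0.163, 0.1777]
eef_rot: [-1.567, 0.018, -2.88]
ft_force: [1.3, 0.3, -0.9]
finger_gap: 0.0114
```

```bash
python3 -c "
from h import *
c=CR['green'];c=(c[0],c[1]+.002);rows((*c,.1),YAWC,8,0,g=-1)"
```

```text
t 37.35 pos [ 0.5004 -0.163   0.1777] rot [-1.567  0.018 -2.88 ] gap 0.0114 F [ 1.3  0.3 -0.9]
[0,0.041,-0.002,0.0007,0.0098,0.0159,-1],
[0,0.041,-0.002,0,0.0098,0.0159,-1],
[0,0.041,-0.002,-0.0007,0.0098,0.0159,-1],
[0,0.041,-0.002,-0.0014,0.0097,0.0159,-1],
[0,0.041,-0.002,-0.002,0.0097,0.0158,-1],
[0,0.041,-0.002,-0.0027,0.0097,0.0157,-1],
[0,0.041,-0.002,-0.0034,0.0097,0.0156,-1],
[0,0.041,-0.002,-0.0041,0.0097,0.0154,-1],
```

Call:
apply_moves([
  [0,0.039,-0.002,0.001,0.01,0.015,-1],
  [0,0.039,-0.002,0,0.01,0.015,-1],
  [0,0.039,-0.002,-0.001,0.01,0.015,-1],
  [0,0.039,-0.002,-0.001,0.01,0.015,-1],
  [0,0.039,-0.002,-0.002,0.01,0.015,-1],
  [0,0.039,-0.002,-0.003,0.01,0.015,-1],
  [0,0.039,-0.002,-0.003,0.01,0.015,-1],
  [0,0.039,-0.002,-0.004,0.01,0.01,-1],
  [0,0,0,0,0,0,-1],
  [0,0,0,0,0,0,-1],
])

```text
time_s: 38.6
position: [0.5307, -0.282, 0.0945]
eef_rot: [-1.573, 0.002, 3.073]
ft_force: [0.0, -0.7, -0.4]
finger_gap: 0.0113
```

```bash
python3 -c "
from h import *
c=CR['green'];c=(c[0],c[1]+.002);rows((*c,.062),YAWC,4,0,g=-1)"
```

```text
t 38.6 pos [ 0.5307 -0.282   0.0945] rot [-1.573e+00  2.000e-03  3.073e+00] gap 0.0113 F [ 0.  -0.7 -0.4]
[0,0,-0.001,0.0002,0.0081,0.0013,-1],
[0,0,-0.001,0.0002,0.0081,0.0013,-1],
[0,0,-0.001,0.0002,0.0081,0.0013,-1],
[0,0,-0.001,0.0002,0.0081,0.0013,-1],
```

Call:
apply_moves([
  [0,0,0,0,0.008,0.0015,-1],
  [0,0,0,0,0.008,0.0015,-1],
  [0,0,0,0,0.008,0.001,-1],
  [0,0,0,0.001,0.006,0.001,-1],
  [0,0,0,0,0.001,0,-1],
  [0,0,0,0,0,0,-1],
  [0,0,0,0,0,0,-1],
  [0,0,0,0,0,0,-1],
  [0,0,0,0,0,0,-1],
  [0,0,0,0,0,0,-1],
])

```text
time_s: 39.85
position: [0.5301, -0.2863, 0.0626]
eef_rot: [-1.572, 0.004, 3.075]
ft_force: [-0.7, 0.7, -0.2]
finger_gap: 0.0113
```

```bash
python3 chk.py green 463,165,498,290
```

```text
(482, 232, 6, 17) y off vs cradle 0.0018 x off -0.0009
(470, 254, 17, 5) y off vs cradle 0.0133 x off -0.0201
tool vs cradle [0.0006 0.0029 0.0626]
t 39.9 pos [ 0.5301 -0.2863  0.0626] rot [-1.572  0.004  3.075] gap 0.0115 F [ 1.   0.3 -0.9]
[0.001,0.004,-0.004,0.0005,0.0336,0.003,-1],
```

Call:
apply_moves([
  [0,0.003,0,0,0,0.001,-1],
  [0,0,0,0,0,0,-1],
  [0,0,0,0,0.006,0,-1],
  [0,0,0,0,0.007,0,-1],
  [0,0,0,0,0.007,0,-1],
  [0,0,0,0,0.007,0,-1],
  [0,0,0,0,0.003,0,-1],
  [0,0,0,0,0,0,-1],
  [0,0,0,0,0,0,-1],
  [0,0,0,0,0,0,-1],
])

```text
time_s: 41.15
position: [0.5299, -0.2871, 0.03]
eef_rot: [-1.573, 0.003, 3.072]
ft_force: [0.0, 0.6, -0.9]
finger_gap: 0.0117
```

```bash
python3 chk.py green 463,165,498,290
```

```text
(477, 235, 6, 15) y off vs cradle 0.0008 x off 0.0006
(470, 254, 17, 5) y off vs cradle 0.003 x off -0.0173
(472, 187, 10, 7) y off vs cradle 0.01 x off 0.114
tool vs cradle [0.0004 0.0021 0.03  ]
t 41.2 pos [ 0.5299 -0.2872  0.0301] rot [-1.572  0.004  3.072] gap 0.0115 F [ 0.1  0.1 -1.5]
[0.002,0.001,-0.004,0.0003,0.0011,0.002,-1],
```

Call:
apply_moves([
  [0,0,0,0,0.001,0,-1],
  [0,0,0,0,0.001,0,-1],
  [0,0,0,0,0,0,-1],
  [0,0,0,0,0,0,-0.6],
  [0,0,0,0,0,0,-0.4],
  [0,0,0,0,0,0,-0.4],
  [0,0,0,0,0,0,-0.4],
  [0,0,0,0,-0.015,0,-0.4],
  [0,0,0,0,-0.04,0,-0.4],
  [0,0,0,0,-0.06,0,-0.2],
])

```text
time_s: 42.45
position: [0.5273, -0.2863, 0.1437]
eef_rot: [-1.576, -0.003, 3.072]
ft_force: [1.1, -0.0, 0.5]
finger_gap: 0.0305
```

Call:
apply_moves([
  [0,-0.1,0,0.006,-0.005,-0.045,0],
  [0,-0.1,0,0,-0.005,-0.045,0],
  [0,-0.1,0,-0.005,0,-0.045,0],
  [0,-0.1,0,-0.01,0,-0.045,0],
  [0,-0.1,0,-0.015,0,-0.04,0],
  [0,0,0,0,0,0,0],
  [0,0,0,0,0,0,0],
  [0,0,0,0,0,0,0],
  [0,0,0,0,0,0,0],
  [0,0,0,0,0,0,0],
])

```text
time_s: 43.7
position: [0.5259, -0.06, 0.169]
eef_rot: [-1.56, 0.012, -2.701]
ft_force: [0.5, -1.0, -0.7]
finger_gap: 0.0433
```

Run:
```python
from h import *
t=cams.camera('top');s=cams.camera('side')
for c,r in(("yellow",(495,165,525,290)),("blue",(430,165,465,290)),("red",(400,165,435,290)),("green",(463,165,498,290))):
    print(c,[cv2.boundingRect(k) for k in blobs(t,c,r,10)])
for c,roi,z,ref in(("red",(130,170,225,192),.0035,(.6171,.3329)),("blue",(305,190,335,228),.006,(.5588,.0306))):
    try: m=rod(t,c,roi,z); print(c,(m[0][:2]-ref).round(4))
    except IndexError: print("hidden")
for c,roi in(("yellow",(502,184,519,268)),("blue",(442,184,458,259)),("red",(411,187,428,252)),("green",(473,196,488,252))):
    print(c,(rod(t,c,roi,.031)[0][:2]-CR[c]).round(4),rod(t,c,roi,.031)[1:])
a=cv2.resize(s[145:235,270:430],(560,315),interpolation=cv2.INTER_CUBIC); b=cv2.resize(t[160:290,390:540],(323,280),interpolation=cv2.INTER_CUBIC)
o=np.zeros((595,560,3),np.uint8);o[:315]=a;o[315:,:323]=b;cv2.imwrite('pics/fin.png',o[:,:,::-1])
```

```text
yellow [(502, 174, 19, 93), (499, 271, 20, 7)]
blue []
red []
green [(478, 196, 6, 41), (483, 187, 6, 8)]
red [-0.0001 -0.    ]
hidden
yellow [0.0001 0.0016] (np.float64(3.0710090832279953), np.float64(0.16873992227664794))Traceback (most recent call last):
  File "<stdin>", line 9, in <module>
  File "h.py", line 27, in rod
    e=ends(blobs(img,col,roi)[0]); a,b=onz(n,e[0],z),onz(n,e[1],z)
           ~~~~~~~~~~~~~~~~~~^^^
IndexError: list index out of range
```

Arm occludes the tray; move it further off to the left.

Call:
apply_moves([
  [0,-0.1,0,-0.02,0,-0.045,0],
  [0,-0.1,0,-0.02,0,-0.04,0],
  [0,-0.1,0,-0.025,0,-0.04,0],
  [0,-0.1,0,-0.03,0,-0.035,0],
  [0,-0.1,0,-0.03,0,-0.03,0],
  [0,-0.1,0,-0.03,0,-0.03,0],
  [0,0,0,0,0,0,0],
  [0,0,0,0,0,0,0],
  [0,0,0,0,0,0,0],
  [0,0,0,0,0,0,0],
])

```text
time_s: 45.05
position: [0.5063, 0.215, 0.1669]
eef_rot: [-1.555, 0.003, -2.091]
ft_force: [0.6, 0.7, -0.3]
finger_gap: 0.0435
```

Run:
```python
from h import *
t=cams.camera('top');s=cams.camera('side'); print(pose()[0])
a=cv2.resize(s[145:235,270:430],(560,315),interpolation=cv2.INTER_CUBIC); b=cv2.resize(t[160:290,300:540],(517,280),interpolation=cv2.INTER_CUBIC)
o=np.zeros((595,560,3),np.uint8);o[:315]=a;o[315:,:517]=b;cv2.imwrite('pics/fin.png',o[:,:,::-1])
for c,roi,z,ref in(("red",(130,170,225,192),.0035,(.6171,.3329)),("blue",(305,190,335,228),.006,(.5588,.0306))):
    try: m=rod(t,c,roi,z); print(c,(m[0][:2]-ref).round(4))
    except IndexError: print("hidden")
for c,roi in(("yellow",(502,184,519,268)),("blue",(442,184,458,259)),("red",(411,187,428,252)),("green",(473,196,488,252))):
    try: m=rod(t,c,roi,.031);print(c,(m[0][:2]-CR[c]).round(4),m[1:])
    except IndexError: print("hidden")
```

```text
[0.50619226 0.21529323 0.16692523]
hidden
blue [ 0. -0.]
yellow [0.0001 0.0016] (np.float64(3.0709803852565485), np.float64(0.16874033361925517))
blue [0.0001 0.0011] (np.float64(3.0683160886229595), np.float64(0.14904258221113992))
red [0.     0.0002] (np.float64(3.0688127365735767), np.float64(0.12893816855993445))
green [0.0006 0.0008] (np.float64(3.067405712450321), np.float64(0.11016050229349374))
```

View pics/fin.png

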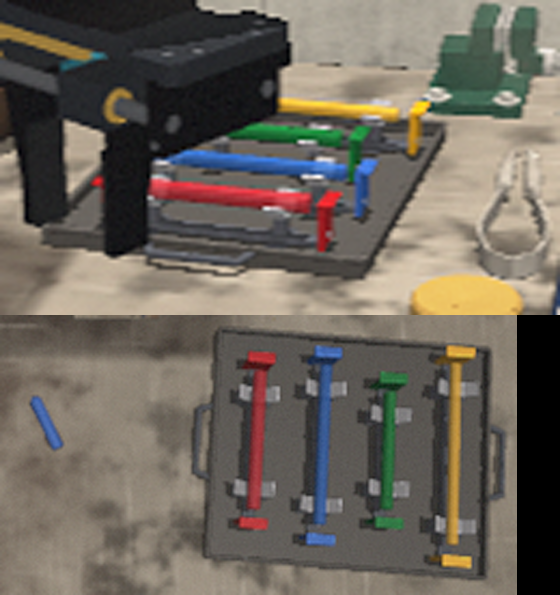

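```bash
python3 -c "
from bench import robot
print(robot.sign_off())"
```

```text
the job is handed in; nothing more can be done
None
```

All four glass rods (yellow, blue, red, green) lie in the cradles of their own colour. I handed the job in at about 45 s of the 99 s allowed; no verdict was reported.

- **Placing:** Each rod was gripped at its middle, carried over the pipe, lowered to about 1 mm above its rests or onto them, then released.
- **Rod positions:** The last top view put each rod within about 1 mm of its cradle's middle lengthwise and 2 mm sideways. Their directions were within about 0.005 rad of the cradle's. I set the image search windows close to the expected rod positions, so the lengthwise figure is partly fixed by them. Tool readings at release and the gaps to the tabs in the pictures agree with it.
- **Rod height:** I did not measure height directly. The side view shows the rods lying down on the rests, with the left part of the tray hidden by the gripper.
- **Pencil and offcut:** Neither had moved. The offcut was seen in the last picture. The arm hid the pencil then, so that rests on the picture just before, 0.1 mm from its start.
- **Disagreement:** The camera read the held rods about 2 mm further to the right (−y) than the arm did, within the stated calibration. I corrected for it by comparing rod and cradle in the same picture.
- **Contact:** The fingers touched the bench lightly once, at about 6 N, at the yellow grasp.

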